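# Put the receipt book away in the cash box

## Robot

A 7-joint arm with a two-finger parallel gripper is mounted at the origin on a cart in front of the work surface, level with it; the furniture and walls round the work are solid. World frame = base frame: x ahead of the robot, y to its left, z up, the work surface at z = 0. Lengths are in m, angles in rad, forces in N, time in s.
With the tool pointing down it reaches from about 0.35 to 0.9 m from the base axis. Payload 8.1 kg.
Tool frame: the origin (TCP) lies between the finger pads; the fingertips stand ahead of it and the grasp point (between the pads) is the TCP (arm.nose_length is the z of the fingertips in the tool frame, in m); z points along the fingers, y is the line along which they close (so a half turn about z gives the same grasp; the last joint's range is limited). The gripper opens to 92 mm and grips with 3 to 60 N. Pads are 19 mm wide; open, the fingers measure 130 mm over their backs; the gripper's body (75 mm by 190 mm) begins 47 mm behind the grasp point.
Start: joints at [1.231, 0.434, 0.025, 1.573, -0.012, 1.134, -0.075], TCP at [0.147, -0.608, 0.246] pointing down, gripper open.
Joint ranges: [-2.62, 2.62], [-0.44, 2.09], [-1.27, 1.32], [0.08, 2.57], [-1.32, 4.46], [0.12, 2], [-2.74, 2.74]. Speed limits (rad/s): [2.22, 2.22, 3.01, 3.01, 3.14, 3.14, 3.14].

## Interface

Orientations are given as a rotation vector (axis times angle).
In Python, from cell import sensors, optics, arm gives the robot as it stands.
- The arm moves only by the tool arm_command, never from a script. Its argument "deltas" is one flat list of numbers, 7 for each row, row after row: the turn, a rotation vector about the world's x, y, z as a fraction of full scale, then the shift along the world's x, y, z as a fraction of full scale, then the finger opening in mm, from 0 to 91.8. In form: [wx, wy, wz, dx, dy, dz, fingers, wx, wy, wz, dx, dy, dz, fingers, ...]. A call has 1 to 20 rows; each row is the pose to reach, as a shift and turn from the pose commanded when the call began; what a row does not reach only later rows make up. Full scale, the value 1, is 1 m for a shift and 90 degrees for a turn. A row lasts 1/10 s, in which the tool goes at most 50 mm and 8.59 degrees, less where a joint would pass 70% of its speed; a pose out of reach is approached as far as the arm can. A call with a number of a shift or a turn outside -1 to 1 is refused whole. A call with a gripper value outside its range is refused whole. The fingers move at their own pace and stop on an object; "force" is the grip in N (left out, the last holds). Time passes only in rows, so rows that repeat a pose let the fingers close. It gives the time, the measured TCP pose, the force, the opening and the grip force at its end, in the units of the state.
- sensors.observe(): the state, without advancing time (a new reading comes with each control period).
- optics.get_image(name): name is "scene" or "top" or "wrist"; returns the picture (480x640x3 uint8, blue, green, red); there is no depth.
- optics.calibration(name): a dict with "camera_matrix" (3x3 intrinsics, pixels), "rvec" (rotation vector, rad) and "tvec" (3), from world to camera coordinates, as OpenCV has them. Camera axes: x right, y down, z forward; pixel columns grow to the right and rows downward; lengths in m; the calibration is good to about 2 mm. A picture is of the moment at which its call begins: read the wrist's pose just before it. calibration takes no time and is no camera call; for the wrist camera it gives the pose at the moment of the call.
- arm.sign_off(): hands the job in; it is judged then, once.
The state is a dict: "clock": time; "joints": joint angles; "dq": joint speeds; "joint_efforts": joint torques, N m; "position": TCP position; "ee_rot": TCP orientation; "force": force on the tool from outside, world axes, zero at the start; "ft_torque": the same for the moment, N m; "width": opening from 0.0 (shut) to 1.0 (fully open); "gripper_force": force on a finger pad.
Only numpy, scipy, OpenCV 4.12 (cv2) and the standard library are available. Lean on these libraries where they do the work, as an engineer would, in place of code of your own. Each camera call takes 0.05 s, during which the arm holds its last target. There are 200 camera calls.

## Task

The thin receipt book lies flat on the upper board of the little wooden counter rack, too snug between its sides to be gripped there. Slide it out until its front end juts a good way over the front edge without letting it fall, take it by that end and lay it flat on the coin tray inside the open cash box, let go, and then shut the box's lid fully. Do not disturb the two jars and the roll of tape.

Things in the scene. Friction and masses are not known exactly. Their poses are not given: they have to be found in the camera images.
- receipt_book: Loose hardback receipt book, green covers with a red spine: 150 mm long (its x), 66 mm wide (y), 8 mm thick (z), 60 to 130 g, its centre of mass at mid-length. Origin: centre of its underside; its -x end is the front end. It starts lying on the rack's upper board, its front end nearly level with or slightly behind the board's front edge. Cover and board are smooth (friction about 0.35).
- book_front (a point): Middle of the book's front (-x) end, at half its thickness; 75 mm from the book's centre.
- rack: Fixed two-tier rack of light wood, 168 mm deep (its x), 86 mm wide (y), 74 mm high. Origin: centre of its foot on the table; its front is -x, turned roughly towards the robot. The upper board's top is 60 mm above the origin and runs from x = -84 to x = +84 mm; it is open at the front and at the back (no lip), with side walls 6 mm thick that rise 14 mm above it, 74 mm apart inside. A calculator lies in the lower tier.
- cash_box: Fixed blue steel cash box, 203 mm deep (its x), 256 mm wide (y). Origin: centre of its foot on the table; its front is -x. Inside, a level coin tray fills it: its top is 52 mm above the origin and usable from x = -92 to +90 and y = -120 to +110 mm; the box's walls rise to 62 mm. The lid is hinged at the back along y, at x = +98 mm, z = 63 mm.
- cash_box_lid (a joint): Opening angle of the cash box lid in rad: 0 fully shut, about 1.35 to 1.6 at the start (standing upright). The hinge is stiff (0.8 N m of friction): the lid stays at any angle and has to be pushed all the way; about 2 to 7 N at its front edge.
- lid_edge (a point): Middle of the lid's front edge, on its outer face: 195 mm in front of the hinge and 83 mm above the box's foot when shut, about 0.26 m up when the lid stands. The lid is a panel 255 mm wide and 2 mm thick whose shut top lies 84 mm above the box's foot (21 mm above the hinge axis), with a skirt 32 mm deep along its front and sides on the inner face.
- jar_a: Loose preserve jar with a pale yellow lid, 60 mm in diameter, 92 mm high, to the right of the rack; leave alone. Origin: centre of its foot.
- jar_b: A second such jar, 60 mm in diameter, 92 mm high; leave alone. Origin: centre of its foot.
- tape: Loose roll of tape lying flat, 66 mm in diameter, 24 mm high, near the front edge of the table; leave alone. Origin: centre of its underside.

How it is judged:
By the outcome, as a careful person would: the job done as asked, in the order asked, and still so for the second after the job is handed in, with the robot touching nothing.
It also fails if it takes over 67 s, if anything falls off the work surface, if the arm or the gripper's body presses on something with over 40 N, if the wrist force passes 120 N, or if a joint passes its speed limit or range.

## Working session

There is one attempt and no reset: what is moved stays moved. The work goes in short steps, Python scripts to look and compute and a tool call to move; the robot and the scene stay as the last step left them, time stands still between calls to the robot, and variables do not carry over. Pictures are saved under pics/ and viewed, at most 10 in all, crops included, and the job is handed in when it is done.

Besides the shell and the picture viewer there is one more tool, called after "Request:" by a JSON object that holds its "method" and its "body", one argument or row to a line. arm_command: Moves the arm, as the interface text tells. Its arguments: {"type":"object","properties":{"deltas":{"type":"array","items":{"type":"number"}},"force":{"type":"number"}},"required":["deltas"]}

```bash
mkdir -p pics; ls; python3 - <<'E'
from cell import sensors, optics, arm
import cv2
s=sensors.observe();print({k:s[k] for k in("clock","position","ee_rot","width","force")},arm.nose_length)
for n in("scene","top"):
    cv2.imwrite(f"pics/{n}0.png",optics.get_image(n))
E
```

```text
pics
{'clock': 0.0, 'position': array([ 0.14643078, -0.60709082,  0.24492356]), 'ee_rot': array([-3.11803550e+00, -3.70722160e-01,  5.30639596e-04]), 'width': 0.9988692560737267, 'force': array([-0.30904378, -1.06934297,  0.5657204 ])} 0.019
```

View pics/top0.png

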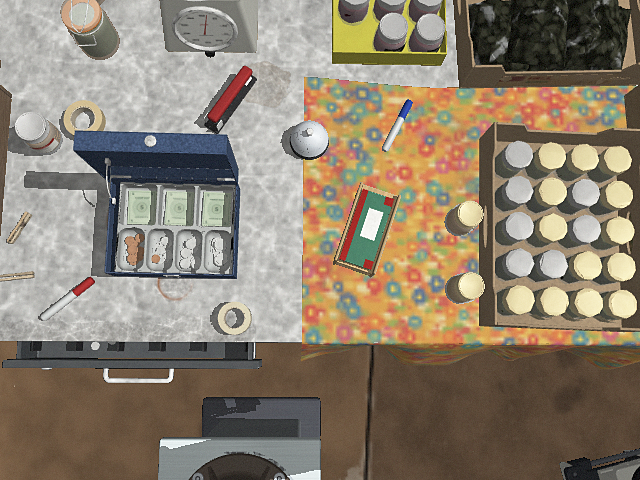

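View pics/scene0.png

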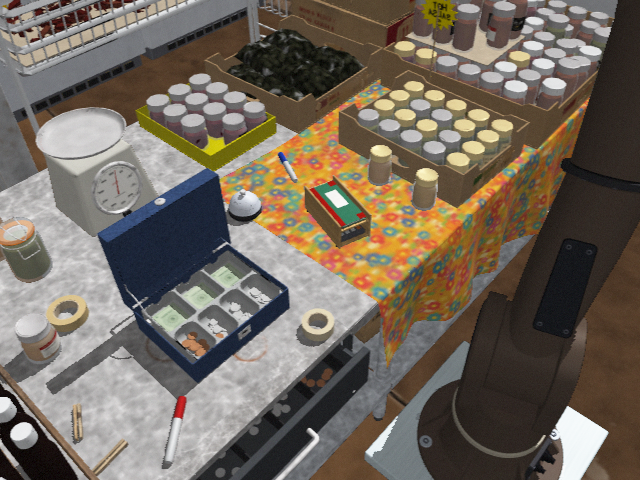

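The top view shows the box with its tray at about px (95-240, 130-280), the rack with the book at (335-398, 182-275), the jars at (468, 215) and (465, 288), and the tape at (234, 318). I'll zoom in on the rack and the box.

```bash
python3 - <<'E'
import cv2
a=cv2.imread("pics/top0.png")
cv2.imwrite("pics/c1.png",cv2.resize(a[170:290,320:480],None,fx=5,fy=5,interpolation=cv2.INTER_CUBIC))
cv2.imwrite("pics/c2.png",cv2.resize(a[125:285,65:265],None,fx=3.75,fy=3.75,interpolation=cv2.INTER_CUBIC))
E
```

```text
(no output)
```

View pics/c1.png

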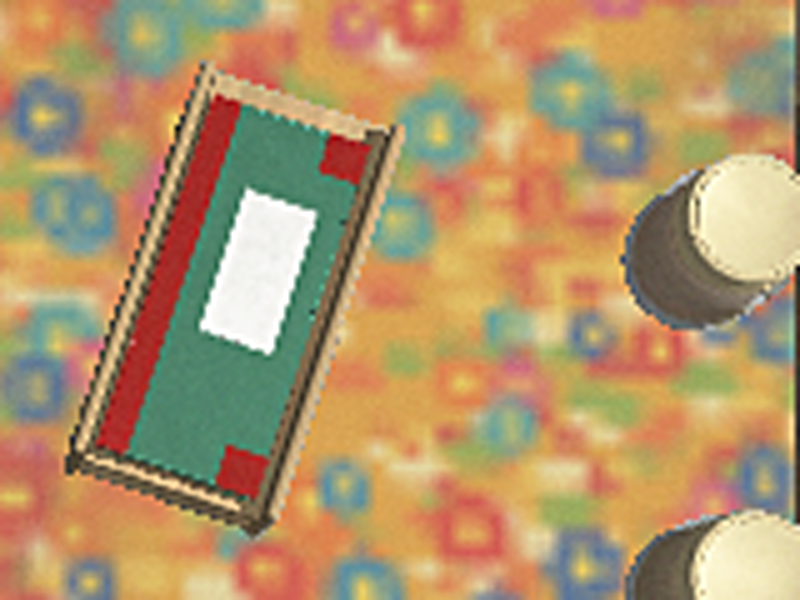

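View pics/c2.png

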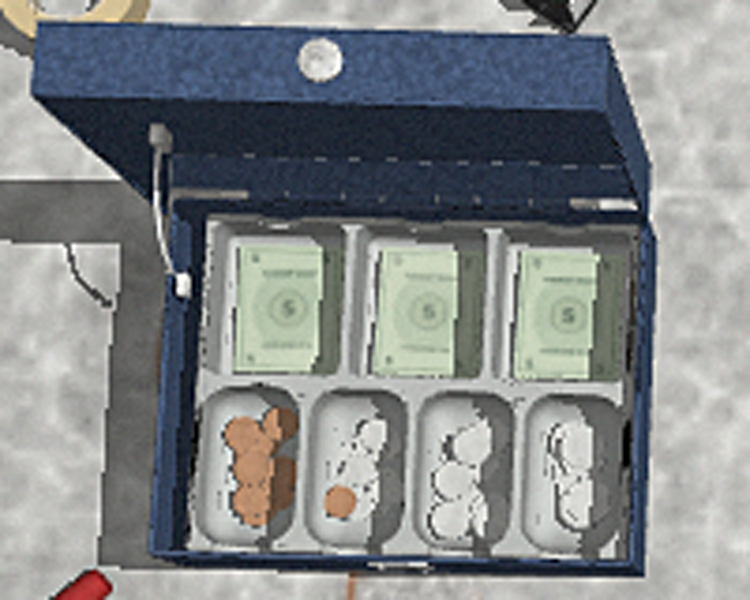

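Zoomed in:
- **Rack (c1):** the wall-top corners are at (207,66), (403,130), (262,525) and (75,457). The book's back-left corner is at (215,95), and its front edge runs from (97,448) to (250,497).
- **Box (c2):** the rim corners are at (152,553), (643,573) and (655,232). The lid's top edge runs from (37,25) to (610,37).

```bash
cat >h.py <<'E'
import numpy as np,cv2
from scipy.optimize import least_squares
from cell import sensors,optics,arm
def ray(name,uv,z,c=None):
    c=c or optics.calibration(name)
    R=cv2.Rodrigues(np.array(c["rvec"],float))[0];t=np.array(c["tvec"],float).ravel();o=-R.T@t
    p=cv2.undistortPoints(np.array(uv,float).reshape(-1,1,2),np.array(c["camera_matrix"]),None).reshape(-1,2)
    d=np.c_[p,np.ones(len(p))]@R
    z=np.broadcast_to(z,len(p))
    return o+d*((z-o[2])/d[:,2])[:,None]
def fit(P,M):
    f=lambda q:(np.array(M)@np.array([[np.cos(q[2]),np.sin(q[2])],[-np.sin(q[2]),np.cos(q[2])]])+q[:2]-P[:,:2]).ravel()
    r=least_squares(f,[*P[:,:2].mean(0),0]);return r.x,r.fun
E
python3 - <<'E'
from h import *
np.set_printoptions(precision=4,suppress=True)
c1=lambda l:np.array(l)/5+[320,170]-.4
c2=lambda l:np.array(l)/3.75+[65,125]-.4
P=ray("top",c1([(207,66),(403,130),(262,525),(75,457)]),.074)
print(P,fit(P,[(.084,.043),(.084,-.043),(-.084,-.043),(-.084,.043)]))
B=ray("top",c1([(215,95),(97,448),(250,497),(370,145)]),.068);print("book",B)
Q=ray("top",c2([(152,553),(643,573),(655,232)]),.062)
print(Q,fit(Q,[(-.1015,.128),(-.1015,-.128),(.1015,-.128)]))
print("lid",ray("top",c2([(37,25),(610,37),(35,95),(605,107)]),.26))
print("jars",ray("top",[(470,214.5),(468.5,286)],.092))
print("tape",ray("top",[(234,318)],.024))
print(optics.calibration("top"))
E
```

```text
[[ 0.6537 -0.2344  0.074 ]
 [ 0.6284 -0.3123  0.074 ]
 [ 0.4701 -0.2546  0.074 ]
 [ 0.4963 -0.1817  0.074 ]] (array([ 0.5621, -0.2458, -0.3347]), array([ 0.0019,  0.0016, -0.001 , -0.0017, -0.0015, -0.0041,  0.0006,
        0.0042]))
book [[ 0.6434 -0.2381  0.068 ]
 [ 0.5007 -0.1907  0.068 ]
 [ 0.4818 -0.2507  0.068 ]
 [ 0.6236 -0.3     0.068 ]]
[[0.4729 0.2649 0.062 ]
 [0.4641 0.0105 0.062 ]
 [0.6467 0.0084 0.062 ]] (array([ 0.5639,  0.1355, -0.0503]), array([-0.004 ,  0.0036, -0.0081,  0.0023,  0.012 , -0.0058]))
lid [[0.6877 0.2642 0.26  ]
 [0.6854 0.0092 0.26  ]
 [0.6553 0.2631 0.26  ]
 [0.6529 0.0106 0.26  ]]
jars [[ 0.5875 -0.4457  0.092 ]
 [ 0.4474 -0.4382  0.092 ]]
tape [[0.3865 0.0169 0.024 ]]
{'camera_matrix': array([[604.4306,   0.    , 317.4945],
       [  0.    , 604.4306, 252.4465],
       [  0.    ,   0.    ,   1.    ]]), 'rvec': array([ 2.1642, -2.1517,  0.1838]), 'tvec': array([-0.1521,  0.5171,  1.1766])}
```

Request:
{"method": "arm_command", "body": {
  "deltas": [-0.0, 0, -0.1, 0.05, 0.03, 0, 0, 0, 0, -0.2, 0.1, 0.065, 0, 0, 0, 0, -0.3, 0.15, 0.097, 0, 0, 0, 0, -0.357, 0.2, 0.129, 0, 0, 0, 0, -0.357, 0.24, 0.155, 0, 0, 0, 0, -0.357, 0.28, 0.181, 0, 0, 0, 0, -0.357, 0.32, 0.206, 0, 0, 0, 0, -0.357, 0.36, 0.232, 0, 0, 0, 0, -0.357, 0.4, 0.258, 0, 0, 0, 0, -0.357, 0.44, 0.284, -0.01, 0, 0, 0, -0.357, 0.48, 0.31, -0.02, 0, 0, 0, -0.357, 0.51, 0.329, -0.03, 0, 0, 0, -0.357, 0.51, 0.329, -0.045, 0, 0, 0, -0.357, 0.51, 0.329, -0.045, 0, 0, 0, -0.357, 0.51, 0.329, -0.045, 0]
}}

```text
clock: 1.6
position: [0.6555, -0.2794, 0.2]
ee_rot: [3.1, -0.507, -0.004]
force: [-0.8, 0.2, 0.4]
width: 0.004
gripper_force: 0.0
```

```bash
python3 - <<'E'
from h import *
s=sensors.observe();print({k:s[k] for k in("clock","position","ee_rot","width","force")})
cv2.imwrite("pics/w1.png",optics.get_image("wrist"))
from scipy.spatial.transform import Rotation as R
c=optics.calibration("wrist");r=cv2.Rodrigues(c["rvec"])[0];print(-r.T@np.ravel(c["tvec"]))
def proj(P):return cv2.projectPoints(np.array(P,float),c["rvec"],c["tvec"],c["camera_matrix"],None)[0].reshape(-1,2).round()
y=-.325;Rz=np.array([[np.cos(y),-np.sin(y),0],[np.sin(y),np.cos(y),0],[0,0,1]])
L=[(.084,.043,.074),(.084,-.043,.074),(-.084,-.043,.074),(-.084,.043,.074),(.07,.033,.068),(.07,-.033,.068)]
print(proj(np.array(L)@Rz.T+[.562,-.246,0]))
E
```

```text
{'clock': 1.6, 'position': array([ 0.65545334, -0.27937375,  0.19995395]), 'ee_rot': array([ 3.09960821, -0.5074422 , -0.0036178 ]), 'width': 0.004212457837132431, 'force': array([-0.7760546 ,  0.21728932,  0.40224796])}
[ 0.72671825 -0.30534339  0.33967672]
[[261. 260.]
 [376. 260.]
 [369. 443.]
 [270. 443.]
 [276. 274.]
 [361. 274.]]
```

View pics/w1.png

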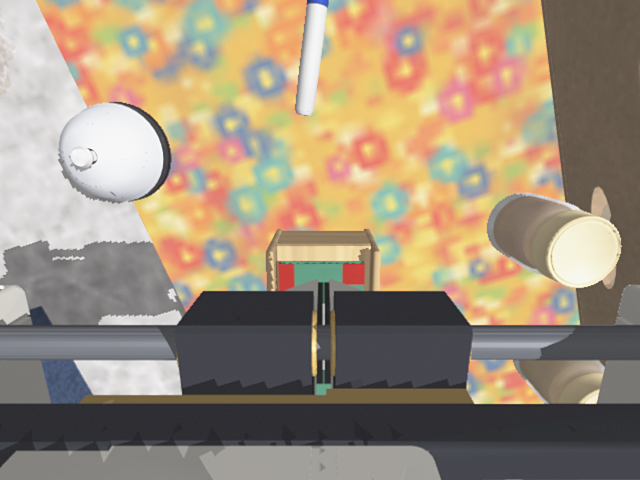

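The wrist view shows the rack's back end at px (267-380, 230-290) and the book's back edge at row ~262, about 12 px above where I predicted it. I'll zoom in there.

```bash
python3 - <<'E'
import cv2
a=cv2.imread("pics/w1.png")
cv2.imwrite("pics/c3.png",cv2.resize(a[215:305,250:400],None,fx=5,fy=5,interpolation=cv2.INTER_CUBIC))
E
```

```text
(no output)
```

View pics/c3.png

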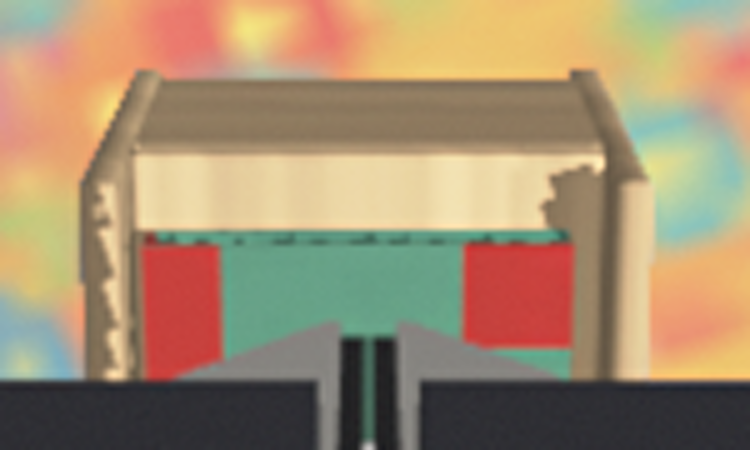

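The crop shows the wall-top back corners at (267,251) and (379.6,251), the board's back edge at row 245.4, and the book's top back edge at row 263.5 over columns 278.6-364.4.

```bash
python3 - <<'E'
from h import *
np.set_printoptions(precision=4,suppress=True)
k=lambda l:np.array(l)/5+[250,215]-.4
p=np.vstack([ray("wrist",k([(85,182),(648,180)]),.074),ray("wrist",k([(133,152),(607,152)]),.06),ray("wrist",k([(143,243),(572,243)]),.068)])
y=-.325
print(p);d=p[:,:2]-[.562,-.246]
print(d@np.array([[np.cos(y),-np.sin(y)],[np.sin(y),np.cos(y)]]))
E
```

```text
[[ 0.6602 -0.2388  0.074 ]
 [ 0.6338 -0.3178  0.074 ]
 [ 0.6589 -0.2441  0.06  ]
 [ 0.6353 -0.3137  0.06  ]
 [ 0.6468 -0.2422  0.068 ]
 [ 0.6257 -0.3042  0.068 ]]
[[ 0.0908  0.0382]
 [ 0.091  -0.0451]
 [ 0.0912  0.0327]
 [ 0.0911 -0.0408]
 [ 0.0791  0.0307]
 [ 0.079  -0.0348]]
```

Request:
{"method": "arm_command", "body": {
  "deltas": [0, 0, 0, 0.003, -0.003, -0.03, 0, 0, 0, 0, 0.003, -0.003, -0.06, 0, 0, 0, 0, 0.003, -0.003, -0.09, 0, 0, 0, 0, 0.003, -0.003, -0.105, 0, 0, 0, 0, 0.003, -0.003, -0.117, 0, 0, 0, 0, 0.003, -0.003, -0.117, 0, 0, 0, 0, 0.003, -0.003, -0.117, 0]
}}

```text
clock: 2.35
position: [0.6601, -0.2822, 0.0851]
ee_rot: [3.1, -0.507, 0.003]
force: [-0.1, -0.3, -0.0]
width: 0.009
gripper_force: 0.0
```

Request:
{"method": "arm_command", "body": {
  "deltas": [0, 0, 0, 0, 0, -0.003, 0, 0, 0, 0, 0, 0, -0.003, 0, 0, 0, 0, -0.006, 0.002, -0.003, 0, 0, 0, 0, -0.011, 0.0037, -0.003, 0, 0, 0, 0, -0.016, 0.0054, -0.003, 0, 0, 0, 0, -0.021, 0.0071, -0.003, 0, 0, 0, 0, -0.026, 0.0088, -0.003, 0, 0, 0, 0, -0.031, 0.0105, -0.003, 0, 0, 0, 0, -0.036, 0.0121, -0.003, 0, 0, 0, 0, -0.041, 0.0138, -0.003, 0, 0, 0, 0, -0.046, 0.0155, -0.003, 0, 0, 0, 0, -0.051, 0.0172, -0.003, 0, 0, 0, 0, -0.054, 0.0182, -0.003, 0, 0, 0, 0, -0.057, 0.0192, -0.003, 0, 0, 0, 0, -0.057, 0.0192, -0.003, 0]
}}

```text
clock: 3.85
position: [0.6021, -0.2623, 0.0807]
ee_rot: [3.1, -0.507, -0.001]
force: [-0.5, -0.5, 1.0]
width: -0.001
gripper_force: 0.0
```

```bash
python3 - <<'E'
from h import *
s=sensors.observe();print({k:s[k] for k in("clock","position","ee_rot","width","force")})
a=optics.get_image("top");b=optics.get_image("scene")
cv2.imwrite("pics/c4.png",np.hstack([cv2.resize(a[165:315,320:480],(400,375),interpolation=cv2.INTER_CUBIC),cv2.resize(b[165:285,270:398],(400,375),interpolation=cv2.INTER_CUBIC)]))
E
```

```text
{'clock': 3.85, 'position': array([ 0.60214492, -0.26228616,  0.08069883]), 'ee_rot': array([ 3.10042811e+00, -5.06881621e-01, -6.96848756e-04]), 'width': -0.0005068994358088878, 'force': array([-0.45390815, -0.493468  ,  1.02270094])}
```

View pics/c4.png

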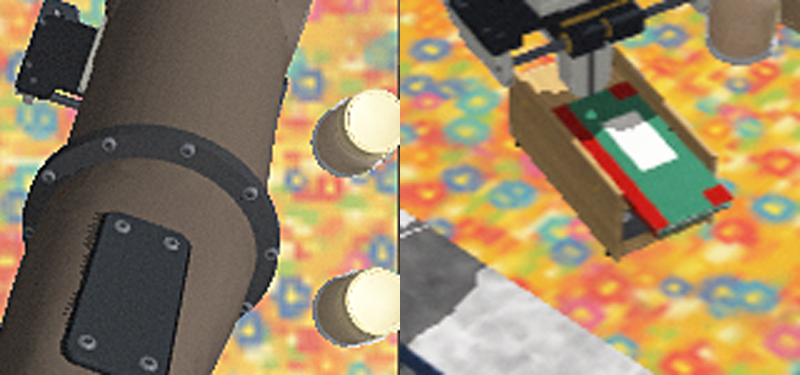

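The scene view shows the book pushed out past the rack's front. Its front-left top corner is at crop (658,235) and its front-right one at about (733,198).

```bash
python3 - <<'E'
from h import *
k=lambda l:(np.array(l)-[400,0])/3.125+[270,165]-.3
p=ray("scene",k([(658,235),(733,198),(560,108),(612,252)]),[.068,.068,.068,.06]);y=-.325
d=p[:,:2]-[.5666,-.2512]
print(p.round(4),(d@np.array([[np.cos(y),-np.sin(y)],[np.sin(y),np.cos(y)]])).round(4))
E
```

```text
[[ 0.4558 -0.174   0.068 ]
 [ 0.4395 -0.2381  0.068 ]
 [ 0.5978 -0.2295  0.068 ]
 [ 0.4741 -0.146   0.06  ]] [[-0.1297  0.0378]
 [-0.1246 -0.0282]
 [ 0.0226  0.0305]
 [-0.1212  0.0701]]
```

Request:
{"method": "arm_command", "body": {
  "deltas": [0, 0, 0, -0.004, 0.0013, 0, 0, 0, 0, 0, -0.008, 0.0026, 0, 0, 0, 0, 0, -0.0114, 0.0038, 0, 0, 0, 0, 0, -0.0114, 0.0038, 0, 0, 0, 0, 0, -0.007, 0.0023, 0, 0, 0, 0, 0, -0.002, 0.0006, 0.0, 0, 0, 0, 0, -0.002, 0.0006, 0.02, 0, 0, 0, 0, -0.002, 0.0006, 0.05, 0, 0, 0, 0, -0.02, 0.006, 0.06, 40, 0, 0, 0, -0.06, 0.02, 0.06, 91.8, 0, 0, 0, -0.1, 0.033, 0.06, 91.8, 0, 0, 0, -0.1438, 0.047, 0.06, 91.8, 0, 0, 0, -0.1438, 0.047, 0.06, 91.8, 0, 0, 0, -0.1438, 0.047, 0.06, 91.8]
}}

```text
clock: 5.35
position: [0.4589, -0.2155, 0.1412]
ee_rot: [3.1, -0.507, 0.001]
force: [0.9, -0.4, -0.2]
width: 0.478
gripper_force: 0.0
```

```bash
python3 - <<'E'
from h import *
s=sensors.observe();print({k:s[k] for k in("clock","position","ee_rot","width","force")})
a=optics.get_image("wrist");b=optics.get_image("scene")
cv2.imwrite("pics/c5.png",np.hstack([cv2.resize(a[200:480,140:500],(450,350),interpolation=cv2.INTER_CUBIC),cv2.resize(b[160:300,270:410],(350,350),interpolation=cv2.INTER_CUBIC)]))
E
```

```text
{'clock': 5.35, 'position': array([ 0.45888452, -0.21552983,  0.14123567]), 'ee_rot': array([ 3.10017490e+00, -5.07108615e-01,  1.36716211e-03]), 'width': 0.47818638761077836, 'force': array([ 0.86004164, -0.38779892, -0.21836395])}
```

View pics/c5.png

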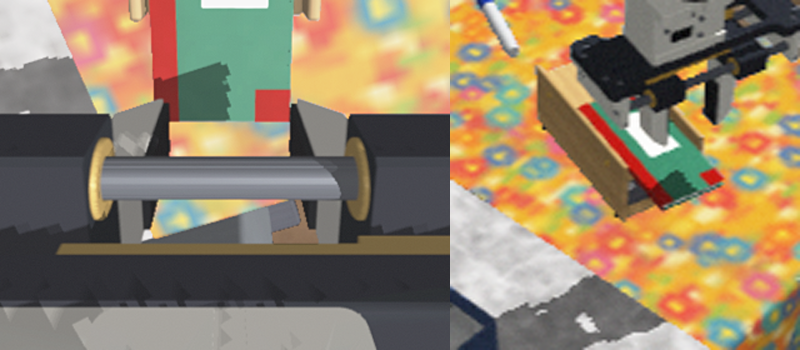

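The wrist view shows the book's front edge at row ~297, columns 262-373, and the rack walls ending at row ~215. The fingers are still opening.

```bash
python3 - <<'E'
from h import *
p=ray("wrist",[(262,296.8),(373,296.8),(244,216),(397,216)],[.068,.068,.074,.074]);y=-.325
d=p[:,:2]-[.5666,-.2512]
M=np.array([[np.cos(y),-np.sin(y)],[np.sin(y),np.cos(y)]])
print((d@M).round(4),((sensors.observe()["position"][:2]-[.5666,-.2512])@M).round(4))
E
```

```text
[[-0.1325  0.0363]
 [-0.1324 -0.0316]
 [-0.0808  0.0432]
 [-0.0807 -0.0423]] [-0.1116 -0.0003]
```

Request:
{"method": "arm_command", "body": {
  "deltas": [0, 0, 0, 0, 0, 0, 91.8, 0, 0, 0, 0, 0, 0, 91.8, 0, 0, 0, 0, 0, 0, 91.8, 0, 0, 0, 0, 0, 0, 91.8, 0, 0, 0, 0, 0, 0, 91.8, 0, 0, 0, 0, 0, 0, 91.8, 0, 0, 0, 0, 0, -0.02, 91.8, 0, 0, 0, 0, 0, -0.04, 91.8, 0, 0, 0, 0, 0, -0.052, 91.8, 0, 0, 0, 0, 0, -0.06, 91.8, 0, 0, 0, 0, 0, -0.06, 91.8, 0, 0, 0, 0, 0, -0.06, 91.8]
}}

```text
clock: 6.65
position: [0.4591, -0.2155, 0.0811]
ee_rot: [3.1, -0.507, 0.001]
force: [-0.9, -0.4, 0.8]
width: 1.0
gripper_force: 0.0
```

Request:
{"method": "arm_command", "body": {
  "deltas": [0, 0, 0, 0, 0, 0, 60, 0, 0, 0, 0, 0, 0, 60, 0, 0, 0, 0, 0, 0, 60, 0, 0, 0, 0, 0, 0, 60, 0, 0, 0, 0, 0, 0, 60, 0, 0, 0, 0, 0, 0, 60, 0, 0, 0, 0, 0, 0, 60, 0, 0, 0, 0, 0, 0, 60],
  "force": 35
}}

```text
clock: 7.45
position: [0.4589, -0.2154, 0.0808]
ee_rot: [3.1, -0.507, 0.0]
force: [0.3, -0.1, 1.5]
width: 0.712
gripper_force: 34.8
```

Request:
{"method": "arm_command", "body": {
  "deltas": [0, 0, 0, 0, 0, 0.005, 60, 0, 0, 0, 0, 0, 0.012, 60, 0, 0, 0, 0, 0, 0.022, 60, 0, 0, 0, 0, 0, 0.035, 60, 0, 0, 0, 0, 0, 0.05, 60, 0, 0, 0, 0, 0, 0.065, 60, 0, 0, 0, 0, 0, 0.08, 60, 0, 0, 0, 0, 0, 0.09, 60, 0, 0, 0, 0, 0, 0.1, 60, 0, 0, 0, 0, 0, 0.1, 60]
}}

```text
clock: 8.45
position: [0.4595, -0.2156, 0.1821]
ee_rot: [3.1, -0.507, 0.003]
force: [0.8, 0.0, -0.9]
width: 0.716
gripper_force: 34.8
```

```bash
python3 - <<'E'
from h import *
s=sensors.observe();print({k:s[k] for k in("clock","position","ee_rot","width","force")})
b=optics.get_image("scene");w=optics.get_image("wrist")
cv2.imwrite("pics/c6.png",np.hstack([cv2.resize(w[160:480,120:520],(450,360)),cv2.resize(b[110:290,240:415],(350,360),interpolation=cv2.INTER_CUBIC)]))
E
```

```text
{'clock': 8.45, 'position': array([ 0.45946131, -0.21563492,  0.18211386]), 'ee_rot': array([ 3.09998613, -0.5068607 ,  0.00344756]), 'width': 0.7158782004225922, 'force': array([ 0.75425819,  0.00108949, -0.8797293 ])}
```

View pics/c6.png

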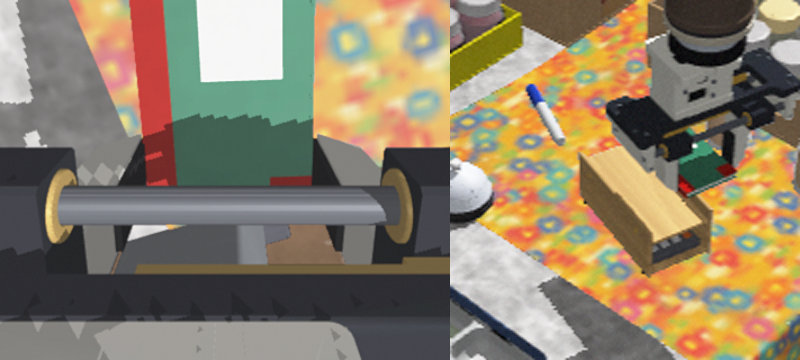

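The book is held by its jutting end, roughly level, and the rack is empty and undisturbed. Next I'll carry it to the box, staying forward of the lid's side skirts.

Request:
{"method": "arm_command", "body": {
  "deltas": [0, 0, 0.01, 0, 0.015, 0, 60, 0, 0, 0.03, 0.0, 0.04, 0, 60, 0, 0, 0.05, 0.0, 0.07, 0, 60, 0, 0, 0.07, 0.0, 0.1, 0, 60, 0, 0, 0.09, 0.0, 0.13, 0, 60, 0, 0, 0.11, 0, 0.16, 0, 60, 0, 0, 0.13, 0, 0.19, 0, 60, 0, 0, 0.15, 0, 0.22, 0, 60, 0, 0, 0.17, 0, 0.25, 0, 60, 0, 0, 0.185, 0, 0.28, 0, 60, 0, 0, 0.194, 0, 0.31, 0, 60, 0, 0, 0.194, 0, 0.33, 0, 60, 0, 0, 0.194, 0.01, 0.345, 0, 60, 0, 0, 0.194, 0.025, 0.345, 0, 60, 0, 0, 0.194, 0.04, 0.345, 0, 60, 0, 0, 0.194, 0.04, 0.345, 0, 60]
}}

```text
clock: 10.15
position: [0.5006, 0.1297, 0.1803]
ee_rot: [3.141, -0.031, 0.001]
force: [-0.8, 0.1, -1.4]
width: 0.714
gripper_force: 34.8
```

```bash
python3 - <<'E'
from h import *
s=sensors.observe();print({k:s[k] for k in("clock","position","ee_rot","width","force")})
b=optics.get_image("scene");w=optics.get_image("wrist")
cv2.imwrite("pics/c7.png",np.hstack([cv2.resize(w,(480,360)),cv2.resize(b[160:380,90:300],(320,360),interpolation=cv2.INTER_CUBIC)]))
E
```

```text
{'clock': 10.15, 'position': array([0.50062943, 0.12969166, 0.18025783]), 'ee_rot': array([ 3.14140358e+00, -3.14459622e-02,  7.43771388e-04]), 'width': 0.7137020447078721, 'force': array([-0.80587763,  0.06741334, -1.37795016])}
```

View pics/c7.png

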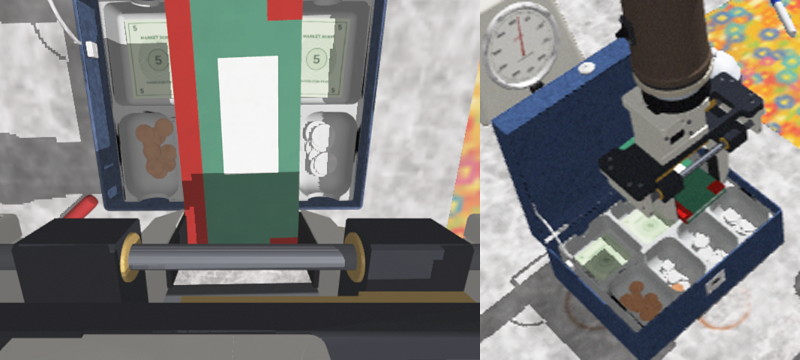

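The wrist view shows the book above the tray. The box's front rim runs from (106,211) to (362,207) in the crop, and the book's front edge is at row ~243.

```bash
python3 - <<'E'
from h import *
k=lambda l:np.array(l)/.75
p=ray("wrist",k([(106,211),(362,207),(190,243),(299,243),(380,0),(178,0),(300,0)]),[.062,.062,.168,.168,.062,.168,.168])
print(p.round(4))
E
```

```text
[[0.4715 0.2621 0.062 ]
 [0.4707 0.0126 0.062 ]
 [0.4924 0.1596 0.168 ]
 [0.4912 0.095  0.168 ]
 [0.6478 0.0154 0.062 ]
 [0.6192 0.1562 0.168 ]
 [0.618  0.099  0.168 ]]
```

Request:
{"method": "arm_command", "body": {
  "deltas": [0, 0, 0, 0.009, 0, 0, 60, 0, 0, 0, 0.018, 0, 0, 60, 0, 0, 0, 0.018, 0, -0.015, 60, 0, 0, 0, 0.018, 0, -0.035, 60, 0, 0, 0, 0.018, 0, -0.055, 60, 0, 0, 0, 0.018, 0, -0.07, 60, 0, 0, 0, 0.018, 0, -0.077, 60, 0, 0, 0, 0.018, 0, -0.082, 60, 0, 0, 0, 0.018, 0, -0.087, 60, 0, 0, 0, 0.018, 0, -0.091, 60, 0, 0, 0, 0.018, 0, -0.095, 60, 0, 0, 0, 0.018, 0, -0.099, 60, 0, 0, 0, 0.018, 0, -0.102, 60, 0, 0, 0, 0.018, 0, -0.105, 60, 0, 0, 0, 0.018, 0, -0.107, 60, 0, 0, 0, 0.018, 0, -0.107, 60]
}}

```text
clock: 11.85
position: [0.5168, 0.1296, 0.0736]
ee_rot: [3.141, -0.03, -0.0]
force: [-0.9, -0.0, -0.0]
width: 0.711
gripper_force: 34.8
```

Request:
{"method": "arm_command", "body": {
  "deltas": [0, 0, 0, 0, 0, -0.001, 82, 0, 0, 0, 0, 0, -0.001, 82, 0, 0, 0, 0, 0, -0.001, 82, 0, 0, 0, 0, 0, -0.001, 82, 0, 0, 0, 0, 0, -0.001, 82, 0, 0, 0, 0, 0, -0.001, 82, 0, 0, 0, 0, 0, 0.01, 82, 0, 0, 0, 0, 0, 0.03, 82, 0, 0, 0, -0.01, 0, 0.06, 82, 0, 0, 0, -0.03, 0, 0.1, 82, 0, 0, 0, -0.05, 0, 0.14, 40, 0, 0, 0, -0.05, 0, 0.18, 0, 0, 0, 0, -0.05, 0, 0.22, 0, 0, 0, 0, -0.05, 0, 0.26, 0, 0, 0, 0, -0.05, 0, 0.28, 0, 0, 0, 0, -0.05, 0, 0.28, 0]
}}

```text
clock: 13.45
position: [0.4678, 0.1302, 0.3578]
ee_rot: [-3.139, 0.03, -0.01]
force: [-0.4, 0.0, 0.4]
width: 0.42
gripper_force: 0.0
```

```bash
python3 - <<'E'
from h import *
s=sensors.observe();print({k:s[k] for k in("clock","position","ee_rot","width","force","joints")})
b=optics.get_image("scene");w=optics.get_image("wrist")
cv2.imwrite("pics/c8.png",np.hstack([cv2.resize(w,(480,360)),cv2.resize(b[160:380,90:300],(320,360),interpolation=cv2.INTER_CUBIC)]))
E
```

```text
{'clock': 13.45, 'position': array([0.46776478, 0.13024345, 0.35781095]), 'ee_rot': array([-3.13931106,  0.03003824, -0.00976636]), 'width': 0.4200244299215595, 'force': array([-0.38232428,  0.00904625,  0.44389393]), 'joints': array([-0.17370249,  0.1389898 , -0.23819256,  1.70701491,  0.03461451,
        1.29307138, -2.00889296])}
```

View pics/c8.png

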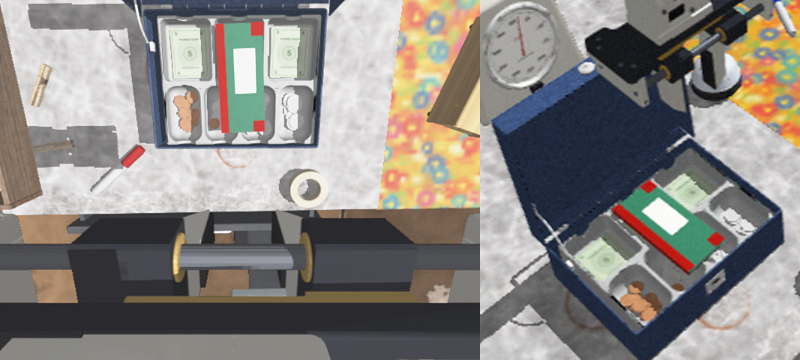

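The book lies flat on the tray, well inside the walls, and has been let go. That's my last picture, so from here on I'll work from numbers. Next I'll go over the lid and come down behind it with the fingers shut.

Request:
{"method": "arm_command", "body": {
  "deltas": [0, 0, 0, 0.02, 0, 0, 0, 0, 0, 0, 0.05, 0, 0, 0, 0, 0, 0, 0.09, 0.007, 0, 0, 0, 0, 0, 0.13, 0.007, 0, 0, 0, 0, 0, 0.17, 0.007, 0, 0, 0, 0, 0, 0.21, 0.007, 0, 0, 0, 0, 0, 0.24, 0.007, 0, 0, 0, 0, 0, 0.26, 0.007, 0, 0, 0, 0, 0, 0.271, 0.007, 0, 0, 0, 0, 0, 0.271, 0.007, 0, 0, 0, 0, 0, 0.271, 0.007, 0, 0]
}}

```text
clock: 14.65
position: [0.7371, 0.1367, 0.3522]
ee_rot: [3.141, -0.03, -0.004]
force: [0.2, -1.0, -0.4]
width: 0.006
gripper_force: 0.0
```

Request:
{"method": "arm_command", "body": {
  "deltas": [0, 0, 0, 0, 0, -0.03, 0, 0, 0, 0, 0, 0, -0.06, 0, 0, 0, 0, 0, 0, -0.09, 0, 0, 0, 0, 0, 0, -0.106, 0, 0, 0, 0, 0, 0, -0.106, 0, 0, 0, 0, -0.015, 0, -0.106, 0, 0, 0, 0, -0.03, 0, -0.106, 0, 0, 0, 0, -0.039, 0, -0.106, 0, 0, 0, 0, -0.048, 0, -0.106, 0, 0, 0, 0, -0.057, 0, -0.106, 0, 0, 0, 0, -0.066, 0, -0.106, 0, 0, 0, 0, -0.074, 0, -0.106, 0, 0, 0, 0, -0.082, 0, -0.106, 0]
}}

```text
clock: 15.95
position: [0.6563, 0.1372, 0.2491]
ee_rot: [-3.14, 0.03, -0.005]
force: [4.3, 2.2, 2.9]
width: 0.005
gripper_force: 2.4
```

Request:
{"method": "arm_command", "body": {
  "deltas": [0, 0, 0, -0.011, 0, -0.002, 0, 0, 0, 0, -0.022, 0, -0.005, 0, 0, 0, 0, -0.032, 0, -0.008, 0, 0, 0, 0, -0.042, 0, -0.012, 0, 0, 0, 0, -0.052, 0, -0.017, 0, 0, 0, 0, -0.061, 0, -0.022, 0, 0, 0, 0, -0.07, 0, -0.0275, 0, 0, 0, 0, -0.0795, 0, -0.0335, 0, 0, 0, 0, -0.087, 0, -0.041, 0, 0, 0, 0, -0.095, 0, -0.048, 0, 0, 0, 0, -0.103, 0, -0.056, 0, 0, 0, 0, -0.11, 0, -0.064, 0, 0, 0, 0, -0.116, 0, -0.073, 0, 0, 0, 0, -0.121, 0, -0.082, 0, 0, 0, 0, -0.127, 0, -0.092, 0, 0, 0, 0, -0.1316, 0, -0.102, 0, 0, 0, 0, -0.1316, 0, -0.102, 0]
}}

```text
clock: 17.65
position: [0.5225, 0.136, 0.1439]
ee_rot: [3.14, -0.03, -0.005]
force: [-0.3, -0.2, 0.9]
width: 0.007
gripper_force: 0.0
```

Request:
{"method": "arm_command", "body": {
  "deltas": [0, 0, 0, -0.003, 0, -0.008, 0, 0, 0, 0, -0.005, 0, -0.016, 0, 0, 0, 0, -0.007, 0, -0.024, 0, 0, 0, 0, -0.008, 0, -0.03, 0]
}}

```text
clock: 18.05
position: [0.5156, 0.1365, 0.1149]
ee_rot: [3.141, -0.03, -0.002]
force: [-1.5, -0.7, 2.4]
width: 0.004
gripper_force: 1.3
```

Request:
{"method": "arm_command", "body": {
  "deltas": [0, 0, 0, 0, 0, -0.004, 0, 0, 0, 0, 0, 0, -0.008, 0, 0, 0, 0, 0, 0, -0.012, 0, 0, 0, 0, 0, 0, -0.014, 0, 0, 0, 0, 0, 0, -0.014, 0]
}}

```text
clock: 18.55
position: [0.5163, 0.1367, 0.1036]
ee_rot: [3.141, -0.03, 0.002]
force: [-9.6, -3.1, 28.0]
width: 0.004
gripper_force: 14.0
```

Request:
{"method": "arm_command", "body": {
  "deltas": [0, 0, 0, 0, 0, 0.01, 0, 0, 0, 0, 0, 0, 0.04, 0, 0, 0, 0, 0, 0, 0.08, 0, 0, 0, 0, 0, 0, 0.12, 0, 0, 0, 0, -0.02, 0, 0.16, 0, 0, 0, 0, -0.04, -0.04, 0.18, 0, 0, 0, 0, -0.06, -0.09, 0.18, 0, 0, 0, 0, -0.06, -0.14, 0.18, 0, 0, 0, 0, -0.06, -0.19, 0.18, 0, 0, 0, 0, -0.06, -0.24, 0.18, 0, 0, 0, 0, -0.06, -0.29, 0.18, 0, 0, 0, 0, -0.06, -0.33, 0.18, 0, 0, 0, 0, -0.06, -0.33, 0.18, 0, 0, 0, 0, -0.06, -0.33, 0.18, 0]
}}

```text
clock: 19.95
position: [0.4562, -0.1944, 0.2816]
ee_rot: [3.141, -0.035, 0.0]
force: [0.7, 1.8, 0.0]
width: 0.005
gripper_force: 0.0
```

```bash
python3 - <<'E'
from h import *
s=sensors.observe();print({k:s[k] for k in("clock","position","force")},abs(s["dq"]).max())
for cam in("top","scene"):
    a=optics.get_image(cam).astype(int);h=cv2.cvtColor(a.astype(np.uint8),cv2.COLOR_BGR2HSV)
    m=((abs(h[...,0].astype(int)-110)<12)&(h[...,1]>100)&(h[...,2]>30)).astype(np.uint8)
    n,l,st,c=cv2.connectedComponentsWithStats(m);i=1+st[1:,4].argmax();print(cam,st[i])
    q=optics.calibration(cam)
    if cam=="top":
        for z in(.084,.11): # expected shut outline
            P=[(.5725+.098-.195,.1375+s_*.1275,z) for s_ in(1,-1)]+[(.6705,.01,z),(.6705,.265,z)]
            print(cv2.projectPoints(np.array(P),q["rvec"],q["tvec"],q["camera_matrix"],None)[0].reshape(-1,2).round(1).tolist())
    else:
        for th in(0,.05,.1):
            r=.195;x=.6705-r*np.cos(th)+.021*np.sin(th);z=.063+r*np.sin(th)+.021*np.cos(th)
            print(th,cv2.projectPoints(np.array([(x,.265,z),(x,.01,z)]),q["rvec"],q["tvec"],q["camera_matrix"],None)[0].reshape(-1,2).round(1).tolist())
        V=h[...,2];print("col profile V",V[240:390:3,200].tolist())
b=optics.get_image("top");a=cv2.imread("pics/top0.png")
# jars/tape unchanged?
for n,r in{"jar_a":(195,240,442,488),"jar_b":(268,310,442,488),"tape":(298,338,212,256)}.items():
    print(n,np.abs(b[r[0]:r[1],r[2]:r[3]].astype(int)-a[r[0]:r[1],r[2]:r[3]]).mean().round(1))
E
```

```text
{'clock': 19.95, 'position': array([ 0.45617463, -0.19437156,  0.28160152]), 'force': array([0.68830883, 1.7871345 , 0.01619626])} 0.03927214218245982
top [398  99  15  21 147]
[[101.4, 269.4], [235.2, 270.3], [237.6, 171.9], [107.0, 170.5]]
[[96.9, 267.8], [233.7, 268.7], [236.2, 168.2], [102.6, 166.7]]
scene [  130   237   159   145 12349]
0 [[188.9, 357.0], [287.0, 277.8]]
0.05 [[187.6, 353.5], [286.3, 274.3]]
0.1 [[186.1, 349.9], [285.4, 270.7]]
col profile V [203, 193, 162, 171, 194, 131, 121, 123, 130, 122, 133, 132, 129, 126, 127, 119, 123, 210, 109, 124, 57, 130, 130, 128, 129, 124, 129, 118, 124, 121, 122, 59, 60, 59, 63, 58, 64, 58, 54, 54, 49, 57, 46, 57, 51, 56, 56, 76, 101, 93]
jar_a 13.4
jar_b 12.9
tape 24.2
```

Request:
{"method": "arm_command", "body": {
  "deltas": [0, 0, 0, -0.03, -0.04, 0, 0, 0, 0, 0, -0.06, -0.08, 0, 0, 0, 0, 0, -0.09, -0.12, 0, 0, 0, 0, 0, -0.12, -0.16, 0, 0, 0, 0, 0, -0.15, -0.2, 0, 0, 0, 0, 0, -0.18, -0.24, 0, 0, 0, 0, 0, -0.21, -0.28, 0, 0, 0, 0, 0, -0.24, -0.32, 0, 0, 0, 0, 0, -0.27, -0.36, 0, 0, 0, 0, 0, -0.29, -0.4, 0, 0, 0, 0, 0, -0.29, -0.4, 0, 0, 0, 0, 0, -0.29, -0.4, 0, 0]
}}

```text
clock: 21.3
position: [0.1668, -0.5932, 0.2812]
ee_rot: [-3.141, 0.03, -0.0]
force: [0.8, 0.4, 0.5]
width: 0.005
gripper_force: 0.0
```

```bash
python3 - <<'E'
from h import *
s=sensors.observe();print(s["clock"],s["position"],s["force"])
b=optics.get_image("top");a=cv2.imread("pics/top0.png");sc=optics.get_image("scene");s0=cv2.imread("pics/scene0.png")
def tm(A,B,r,m=15):
    t=A[r[0]:r[1],r[2]:r[3]];w=B[r[0]-m:r[1]+m,r[2]-m:r[3]+m]
    q=cv2.minMaxLoc(cv2.matchTemplate(w,t,cv2.TM_CCOEFF_NORMED));return q[3][0]-m,q[3][1]-m,round(q[1],3)
for n,r in{"jar_a":(200,235,448,486),"jar_b":(272,305,448,486),"tape":(300,336,215,253),"rack side":(180,280,332,400)}.items():print(n,tm(a,b,r))
for n,r in{"jar_a":(145,185,368,396),"jar_b":(168,208,412,440),"tape":(308,342,300,336)}.items():print("scene",n,tm(s0,sc,r))
# lid outline in top image: blue rows/cols
def blue(I):
    h=cv2.cvtColor(I,cv2.COLOR_BGR2HSV).astype(int);return (abs(h[...,0]-110)<15)&(h[...,1]>90)
m=blue(b)[100:300,60:270];print("top blue rows",np.where(m.sum(1)>60)[0][[0,-1]]+100,"cols",np.where(m.sum(0)>40)[0][[0,-1]]+60)
h=cv2.cvtColor(sc,cv2.COLOR_BGR2HSV).astype(int)
for c in(205,220,240,260):
    V=np.where(blue(sc)[:,c],h[:,c,2],-1)
    V0=np.where(blue(s0)[:,c],cv2.cvtColor(s0,cv2.COLOR_BGR2HSV)[:,c,2].astype(int),-1)
    r=np.where((V>0))[0];d=np.where((V[:-1]>95)&(V[1:]<80)&(V[1:]>0))[0];r0=np.where(V0>0)[0]
    print(c,"after blue",r[0],r[-1],"top/front break",d[-3:],"before last blue",r0[-1])
q=optics.calibration("scene")
print(cv2.projectPoints(np.array([(.471,.2655,.062),(.471,.2655,0),(.471,.0095,.062),(.471,.0095,0)]),q["rvec"],q["tvec"],q["camera_matrix"],None)[0].reshape(-1,2).round(1).tolist())
E
```

```text
21.3 [ 0.16682559 -0.59322252  0.28118016] [0.81702307 0.42115562 0.5194136 ]
jar_a (0, 0, 0.998)
jar_b (0, 0, 0.997)
tape (0, 0, 0.996)
rack side (0, 0, 0.403)
scene jar_a (0, 0, 0.997)
scene jar_b (0, 0, 0.996)
scene tape (0, 0, 0.999)
top blue rows [177 274] cols [106 238]
205 after blue 252 375 top/front break [347] before last blue 375
220 after blue 241 363 top/front break [282] before last blue 363
240 after blue 247 347 top/front break [] before last blue 346
260 after blue 169 330 top/front break [303] before last blue 330
[[192.2, 365.4], [197.4, 383.7], [289.2, 285.9], [290.6, 305.0]]
```

```bash
python3 -c "
from cell import arm
print(arm.sign_off())"
```

```text
the job is handed in; nothing more can be done
None
```

The receipt book lies flat on the coin tray and the lid was pressed down until it hit a hard stop at shut height (28 N); jars and tape did not move; handed in at about 21 s, and I viewed 11 pictures, one over the limit of 10.

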